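# Lock the tool tray with its T-key

### The arm

A 6-joint arm with a two-finger parallel gripper is mounted at the origin on the work surface. World frame = base frame: x ahead of the robot, y to its left, z up, the work surface at z = 0. Lengths are in mm, angles in degrees, forces in N, time in s.
With the tool pointing down it reaches from about 300 to 850 mm from the base axis. Payload 4.2 kg.
Tool frame: the origin (TCP) lies at the very end of the fingers, on their centre line; the grasp point (between the pads) lies 19 mm behind it; z points along the fingers, y is the direction in which the jaws open and shut (so a half turn about z gives the same grasp; the last joint's range is limited). The gripper opens to 91 mm and grips with 3 to 60 N. Pads are 32 mm wide; open, the fingers measure 118 mm over their backs; the gripper's body (76 mm by 178 mm) begins 60 mm behind the grasp point.
Start: joints at [-77.349, 18.312, 89.639, -0, 72.044, -1.146], TCP at [137.128, -558.426, 213.976] pointing down, gripper open.
Joint ranges: [-177.97, 177.97], [-48.28, 115.42], [12.27, 149.76], [-77.06, 257.06], [2.81, 150.46], [-146.56, 146.56]. Speed limits (degrees/s): [147.25, 147.25, 180, 180, 180, 180].

### API

Orientations are given as [roll, pitch, yaw] about the fixed x, y, z axes, in that order (R = Rz(yaw) Ry(pitch) Rx(roll)).
In Python, from workcell import telemetry, grab_frame, job gives the robot as it stands.
- The arm moves only by the tool drive_tool, never from a script. Its argument "moves" is a list of rows, each an object of numbers: "claw": the closure, from -1 (fully open) to 1 (shut); "dx", "dy", "dz": the shift along the tool's x, y, z in units of 20 mm (1.0 is 20 mm); "yaw": the turn about the tool's z in units of 0.15 rad (1.0 is 0.15 rad). In form: [{"claw": .., "dx": .., "dy": .., "dz": .., "yaw": ..}, ...]. A call has 1 to 5 rows; each row shifts and turns the pose as measured when the row begins, along the tool's axes as they then stand; what a row does not reach is not made up. A row lasts 1/8 s, in which the tool goes at most 62.5 mm and 10.7 degrees, less where a joint would pass 70% of its speed; a pose out of reach is approached as far as the arm can. A call with a number of a shift or a turn outside -1 to 1 is refused whole. A call with a gripper value outside its range is refused whole. The fingers move at their own pace and stop on an object; "grip_force" is the grip in N (left out, the last holds). Time passes only in rows, so rows that do not move let the fingers close. It gives the time, the measured TCP pose, the force and the opening at its end, in the units of the state.
- telemetry.state(): the state, without advancing time (a new reading comes with each control period).
- grab_frame(name): name is "scene" or "side" or "wrist"; returns a dict with "color" (384x512x3 uint8, blue, green, red), "vertical_fov" (degrees; the focal length in pixels is half the picture's height over the tangent of half this angle, whatever the lens; pixels are square), "cx", "cy" (the principal point, pixels), "pose" (4x4, takes a point from camera to world coordinates). Camera axes: x right, y down, z forward; pixel columns grow to the right and rows downward; lengths in mm; the calibration is good to about 2 mm. A picture is of the moment at which its call begins. There is no depth.
- job.job_done(): hands the job in, once; it reports no verdict.
The state is a dict: "time_s": time; "qpos": joint angles; "qvel": joint speeds; "effort": joint torques, N m; "ee_pos": TCP position; "ee_rot": TCP orientation; "force": force on the tool from outside, world axes, zero at the start; "torque": the same for the moment, N m; "gripper_width": finger opening in mm.
Only numpy, scipy, OpenCV 4.12 (cv2) and the standard library are available. Lean on these libraries where they do the work, as an engineer would, in place of code of your own. Each camera call takes 0.05 s, during which the arm holds its last target.

### The job

Take the T-key from its stand and lock the tool tray with it: feel gently for the floating slot, pass the T-head down through it, press down against the spring, give it a quarter turn and let it rise into its catch, then let go. Never force the key against the lock, and leave the bottle, crock, funnel and torque driver where they are.

Things in the scene. Friction and masses are not known exactly. Their poses are not given: they have to be found in the camera images.
- key_mid (a point): T-key, loose, about 90 g, 70 mm tall, upright in its stand. Point: on its axis, 35 mm above its foot; z up the key. From the foot up: flat-bottomed steel T-head 32 mm (x) x 10 (y) x 8 high; 9 mm round shaft; from 40 to 70 mm an orange grip 40 mm (x, parallel to the head) x 14 (y), to be pinched across its 14 mm, about 20 mm above this point.
- stand: The key's grey plastic stand, fixed, 64 x 44 x 24 mm, origin at the centre of its underside. The key stands 20 mm deep in a loose 40 x 18 mm pocket, long side along the stand's x; 30 mm straight up clears it.
- tray: Steel tray, 39 mm high, with its lock in front, all fixed. Origin on the bench under the middle of the lock, z up, tray towards +x. The lock is a grey housing 100 mm (x) x 120 mm (y) with a blue bezel, top 51.5 mm above the bench, around a 52 x 48 mm window. Key and lock must never press on each other with more than 40 N.
- lock_face (a point): Centre of the lock's window, 48 mm above the bench, level with the top of a bare metal plate with a 37 mm (x) x 13.5 mm (y) slot, in the plate's middle. The plate floats: it sits anywhere within 14 mm either way along this frame's y (never along x), is stiff to slide (4 N), and its place is not measured: feel or see where the slot is. Plate 6 mm thick, with 3 mm pads beneath.
- lock_pad (a point): Top of a hidden spring pad, 12 mm under the plate's top. It pushes the head up with 3 N, 0.4 N more per mm pressed, and stops solid 14 mm lower. The key can turn (either way) only with its foot over 17 mm below the plate's top, best 18 to 22 mm.
- lock_catch (a point): Where the foot of the locked key ends up (shifted along y with the floating plate): 14 mm below the plate's top. After a quarter turn the head lies along this frame's y; let up, it rises into a 13.5 mm wide cross groove under the plate, at x = 0, if it is in line with it, and the pad holds it there (else it stops 3 mm lower). The key's centre is then 21 mm above the plate's top.
- bottle_mid (a point): Amber glass bottle, loose, 66 mm across, 170 mm tall; this point is its centre. Leave alone.
- crock_mid (a point): Closed empty white ceramic crock with a small knob on top, loose, 94 mm across, 113 mm tall; this point is 55 mm above its underside. Leave alone.
- funnel_mid (a point): Green plastic funnel standing mouth down, loose, 100 mm across, 100 mm tall; this point is its centre. Leave alone.
- driver_mid (a point): Black plastic torque driver, loose, lying in the tray beyond the lock, 140 mm long and 28 mm thick; this point is on its axis near its middle. Leave alone.
There are look-alikes about, which are no part of the job. What is meant by the part that bears key_mid is not blue, and is the larger of those in its own colour.

How it is judged (in metres and radians):
On the way, in this order (a step that is already met when the one before it is completed fails the run):
1. the T-head is down through the slot, still in line with it (z of key_mid in the frame of lock_face below 0.0175 m and angle between the x axis of key_mid and the x axis of lock_face, either way round below 0.3 rad and x of key_mid in the frame of lock_face between -0.008 and 0.008 m and y of key_mid in the frame of lock_face between -0.02 and 0.02 m).
2. the key is turned a quarter turn beneath the plate (z of key_mid in the frame of lock_face below 0.019 m and angle between the x axis of key_mid and the y axis of lock_face, either way round below 0.3 rad and x of key_mid in the frame of lock_face between -0.008 and 0.008 m and y of key_mid in the frame of lock_face between -0.02 and 0.02 m).
At the end, for the whole second after the job is handed in: The key stands upright (within 7 degrees) in the lock, turned crosswise to the slot (within 11 degrees), its head risen into the cross groove (key centre 19.2 to 23 mm above the plate's top, within 8 mm of the window's centre along x and 20 mm along y), let go and at rest (z of key_mid in the frame of lock_face between 0.0192 and 0.023 m and angle between the x axis of key_mid and the y axis of lock_face, either way round below 0.2 rad and angle between key_mid's own z axis and vertical below 0.12 rad and x of key_mid in the frame of lock_face between -0.008 and 0.008 m and y of key_mid in the frame of lock_face between -0.02 and 0.02 m and contact force between the fingers and key below 0.1 N and linear speed of key below 0.02 m/s); the robot touches nothing.
It fails at once if the key is forced: more than 40 N between key and lock (contact force between key and tray above 40 N).
It fails at once if the amber bottle is disturbed (moved over 20 mm) (distance of bottle_mid from where it was at the start of the episode above 0.02 m).
It fails at once if the ceramic crock is disturbed (moved over 20 mm) (distance of crock_mid from where it was at the start of the episode above 0.02 m).
It fails at once if the green funnel is disturbed (moved over 20 mm) (distance of funnel_mid from where it was at the start of the episode above 0.02 m).
It fails at once if the torque driver is disturbed (moved over 20 mm) (distance of driver_mid from where it was at the start of the episode above 0.02 m).
It also fails if it takes over 64 s, if anything falls off the work surface, if the arm or the gripper's body presses on something with over 40 N, if the wrist force passes 120 N, or if a joint passes its speed limit or range.

## Working session

There is one attempt and no reset: what is moved stays moved. The work goes in short steps, Python scripts to look and compute and a tool call to move; the robot and the scene stay as the last step left them, time stands still between calls to the robot, and variables do not carry over. Pictures are saved under pics/ and viewed, and the job is handed in when it is done.

Besides the shell and the picture viewer there is one more tool, called as a command line: name --argument value ..., lists and objects as JSON in quotes. drive_tool: Moves the arm, as the interface text tells. Its arguments: {"type":"object","properties":{"moves":{"type":"array"},"grip_force":{"type":"number"}},"required":["moves"]}

```bash
ls; mkdir -p pics; python3 - <<'E'
from workcell import telemetry, grab_frame, job
import cv2,numpy as np
print(telemetry.state())
for n in ["scene","side","wrist"]:
    f=grab_frame(n); cv2.imwrite(f"pics/{n}0.png",f["color"]); np.savez(f"pics/{n}0.npz",**f)
    print(n,f["vertical_fov"],f["cx"],f["cy"],np.round(f["pose"],3).tolist(), [k for k in f])
E
```

```text
pics
{'time_s': 0.0, 'qpos': array([-7.73486819e+01,  1.83499290e+01,  8.97064445e+01, -4.74239584e-04,
        7.20440304e+01, -1.14727924e+00]), 'qvel': array([ 0.01696163, -0.04469782, -0.02331234, -0.02506916,  0.09547843,
       -0.02641962]), 'effort': array([-7.94435527e-04, -4.12461555e+01, -2.31971920e+01,  7.26708351e-02,
        4.56746668e-02, -1.37706511e-04]), 'ee_pos': array([ 137.01621914, -557.911495  ,  213.13718932]), 'ee_rot': array([-1.79899607e+02, -1.55953737e-03,  1.37987426e+01]), 'force': array([-0.42590442,  0.1407319 ,  0.2790077 ]), 'torque': array([0.03018342, 0.00956369, 0.04226755]), 'gripper_width': 90.99314460600291}
scene 48.69133936072402 257.92439523146305 190.77083311250394 [[-0.409, 0.549, -0.729, 1215.529], [0.913, 0.253, -0.321, 297.288], [0.008, -0.797, -0.604, 638.581], [0.0, 0.0, 0.0, 1.0]] ['color', 'vertical_fov', 'cx', 'cy', 'pose']
side 43.26161132955297 252.69588924091138 188.25377011895034 [[-0.82, -0.44, 0.367, 67.781], [-0.573, 0.611, -0.546, 675.448], [0.016, -0.658, -0.753, 1058.154], [0.0, 0.0, 0.0, 1.0]] ['color', 'vertical_fov', 'cx', 'cy', 'pose']
wrist 59.87168455197825 250.39541411749497 195.15818584272054 [[0.238, -0.931, -0.275, 214.017], [-0.971, -0.229, -0.065, -538.73], [-0.002, 0.283, -0.959, 385.046], [0.0, 0.0, 0.0, 1.0]] ['color', 'vertical_fov', 'cx', 'cy', 'pose']
```

View pics/scene0.png

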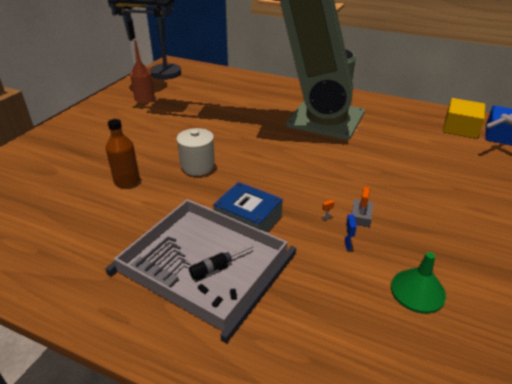

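View pics/side0.png

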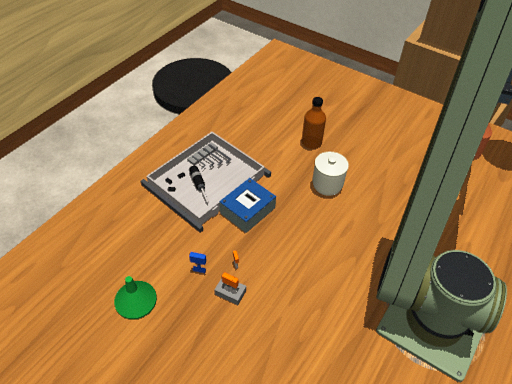

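View pics/wrist0.png

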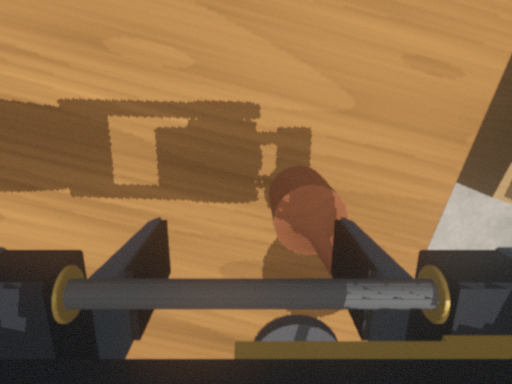

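Orange candidates: the key standing in the grey stand at scene (365,195) / side (230,280), and a smaller one at scene (328,207) / side (236,257). There is also a blue one at scene (351,232) / side (198,262). The large orange one in the stand fits, so I'll enlarge it and the lock to confirm.

```bash
cat > h.py <<'E'
import numpy as np,cv2
def load(n): return dict(np.load(f"pics/{n}.npz"))
def K(f):
    h=f["color"].shape[0]; return h/2/np.tan(np.radians(float(f["vertical_fov"]))/2)
def ray(f,p):
    d=np.array([(p[0]-f["cx"])/K(f),(p[1]-f["cy"])/K(f),1.]); d=f["pose"][:3,:3]@d; return f["pose"][:3,3],d/np.linalg.norm(d)
def onz(f,p,z):
    o,d=ray(f,p); return o+d*(z-o[2])/d[2]
def tri(obs):
    A=np.zeros((3,3));b=np.zeros(3);rs=[]
    for f,p in obs:
        o,d=ray(f,p);P=np.eye(3)-np.outer(d,d);A+=P;b+=P@o;rs.append((o,P))
    x=np.linalg.solve(A,b); return x,[float(np.linalg.norm(P@(x-o))) for o,P in rs]
def proj(f,X):
    c=f["pose"][:3,:3].T@(np.array(X)-f["pose"][:3,3]); return K(f)*c[0]/c[2]+f["cx"],K(f)*c[1]/c[2]+f["cy"]
def grab(n,tag):
    from workcell import grab_frame
    f=grab_frame(n); np.savez(f"pics/{tag}.npz",**f); cv2.imwrite(f"pics/{tag}.png",f["color"]); return f
def masks(c,kind):
    h=cv2.cvtColor(c,cv2.COLOR_BGR2HSV)
    r={'orange':((3,220,150),(14,255,255)),'blue':((100,120,40),(130,255,255)),'green':((50,120,40),(85,255,255))}[kind]
    return cv2.inRange(h,*map(np.array,r))
def comps(m,mn=15):
    n,l,s,c=cv2.connectedComponentsWithStats(m)
    return [(int(s[i,4]),c[i].round(1).tolist(),s[i,:4].tolist()) for i in range(1,n) if s[i,4]>=mn]
E
python3 - <<'E'
from h import *
a=load("scene0");b=load("side0")
for k in ["orange","blue","green"]:
    for n,f in (("scene",a),("side",b)): print(k,n,comps(masks(f["color"],k)))
c1=cv2.resize(a["color"][180:260,310:390],(400,400),interpolation=2)
c2=cv2.resize(b["color"][240:310,180:260],(400,350),interpolation=2)
c3=cv2.resize(a["color"][175:235,205:295],(400,267),interpolation=2)
c4=cv2.resize(b["color"][170:240,210:285],(400,373),interpolation=2)
o=np.zeros((800,800,3),np.uint8)
o[:400,:400]=c1;o[:350,400:]=c2;o[400:667,:400]=c3;o[400:773,400:]=c4
cv2.imwrite("pics/crop0.png",cv2.resize(o,(600,600)))
E
```

```text
orange scene [(80, [365.5, 191.8], [362, 186, 8, 12]), (41, [328.4, 201.8], [323, 199, 12, 6])]
orange side [(98, [317.0, 117.6], [310, 113, 14, 10]), (21, [230.0, 279.5], [222, 276, 16, 7])]
blue scene [(3477, [197.2, 30.3], [165, 0, 62, 65]), (15, [149.6, 8.8], [147, 8, 6, 3]), (357, [154.4, 35.8], [148, 13, 14, 47]), (227, [498.6, 112.0], [488, 105, 24, 17]), (439, [500.0, 133.4], [486, 123, 26, 22]), (1146, [248.2, 203.1], [214, 183, 67, 41]), (216, [350.4, 229.1], [345, 214, 12, 36])]
blue side [(970, [247.3, 199.5], [220, 178, 56, 44]), (217, [198.0, 261.0], [190, 252, 16, 21])]
green scene [(1985, [419.1, 287.7], [392, 253, 53, 60])]
green side [(1286, [134.8, 298.9], [114, 276, 43, 43])]
```

View pics/crop0.png

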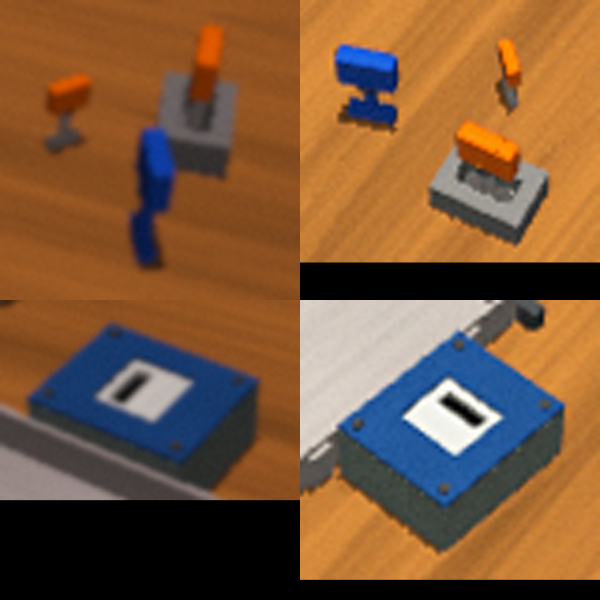

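The crops show the larger orange grip standing in the grey stand. The small orange key and the blue one stand free on the bench. The dark slot shows clearly in the white plate at scene (243,202) and side (251,200), so next I'll triangulate.

```bash
python3 - <<'E'
from h import *
a=load("scene0");b=load("side0")
def om(f,box,lo=(2,150,60),hi=(16,255,255)):
    return 0
print("key grip", tri([(a,(365.6,194)),(b,(230.5,280.5))]))
print("small", tri([(a,(328.4,204)),(b,(236,257))]))
print("blue", tri([(a,(352,222)),(b,(198,258))]))
# lock: bezel corners, polygon approx
for n,f,roi in (("scene",a,(205,175,290,240)),("side",b,(210,170,285,240))):
    m=np.zeros(f["color"].shape[:2],np.uint8);x0,y0,x1,y1=roi
    m[y0:y1,x0:x1]=masks(f["color"],'blue')[y0:y1,x0:x1]
    c=max(cv2.findContours(m,0,2)[0],key=cv2.contourArea)
    h=cv2.convexHull(c); p=cv2.approxPolyDP(h,4,True)[:,0]
    print(n,p.tolist())
    for q in p: print("  z51.5",onz(f,q,51.5).round(1)[:2])
    g=f["color"]; mn=g.min(2); 
    w=np.zeros_like(m); w[y0:y1,x0:x1]=((mn[y0:y1,x0:x1]>140)*255)
    # keep comp enclosed in bezel hull
    hm=cv2.fillConvexPoly(np.zeros_like(m),h,255); hm=cv2.erode(hm,np.ones((9,9)))
    w&=hm; print(comps(w))
    cc=cv2.convexHull(np.concatenate(cv2.findContours(w,0,2)[0])); p=cv2.approxPolyDP(cc,2.5,True)[:,0]
    for q in p: print("  win z48",q,onz(f,q,48).round(1)[:2])
    ys,xs=np.where(cv2.fillConvexPoly(np.zeros_like(m),cc,255)>0); d=[(x,y) for x,y in zip(xs,ys) if mn[y,x]<90]
    wt=np.array(d,float); print(" dark",len(d),wt.mean(0),onz(f,wt.mean(0),48).round(1)[:2])
E
```

```text
key grip (array([431.24390792, 215.84111487,  61.90832581]), [1.75208692983444, 1.752086929834519])
small (array([469.0709656 , 143.50994953,  36.97759878]), [1.221619684701736, 1.2216196847018037])
blue (array([533.63250873, 210.83235051,  59.30617891]), [1.4440498331620724, 1.4440498331619793])
scene [[214, 204], [238, 183], [280, 199], [260, 223]]
  z51.5 [591.5 -82.8]
  z51.5 [499.3 -69.5]
  z51.5 [514.4  42.5]
  z51.5 [606.7  34.5]
[(194, [249.5, 202.1], [235, 194, 26, 17])]
  win z48 [260 199] [5.29e+02 1.00e-01]
  win z48 [251 210] [572.4  -2. ]
  win z48 [235 204] [568.4 -42.9]
  win z48 [244 194] [527.4 -40.5]
 dark 43 [243.58139535 200.90697674] [550.6 -30.4]
side [[250, 178], [275, 197], [245, 221], [220, 201]]
  z51.5 [586.5 -82.3]
  z51.5 [491.  -64.9]
  z51.5 [509.8  49.3]
  z51.5 [603.9  33.6]
[(206, [247.1, 199.1], [236, 190, 24, 19])]
  win z48 [246 190] [571.5 -41.8]
  win z48 [259 198] [526. -39.]
  win z48 [249 208] [528.    5.4]
  win z48 [236 199] [5.748e+02 4.000e-01]
 dark 37 [250.37837838 197.02702703] [547.1 -28.1]
```

```bash
python3 - <<'E'
from h import *
a=load("scene0");b=load("side0")
print("crock knob",tri([(a,(195,133)),(b,(332,158))]))
print("bottle cap top",tri([(a,(115,124)),(b,(318,101))]))
print("funnel tip",tri([(a,(430,254)),(b,(129,279))]))
print("can base", onz(a,(143,103),0))
print("can tip?", onz(a,(136,42),200), onz(a,(136,42),150))
# stand outline
for n,f,(x0,y0,x1,y1) in (("scene",a,(345,185,385,235)),("side",b,(205,265,255,310))):
    c=cv2.cvtColor(f["color"],cv2.COLOR_BGR2HSV)
    m=np.zeros(c.shape[:2],np.uint8); m[y0:y1,x0:x1]=cv2.inRange(c[y0:y1,x0:x1],np.array((0,0,0)),np.array((179,70,255)))
    print(n,comps(m)); 
    cc=max(cv2.findContours(m,0,2)[0],key=cv2.contourArea); h=cv2.convexHull(cc); 
    for q in cv2.approxPolyDP(h,2,True)[:,0]: print(q,onz(f,q,24).round(1)[:2],onz(f,q,0).round(1)[:2])
o=np.zeros((500,800,3),np.uint8)
o[:500,:400]=cv2.resize(a["color"][183:233,345:385],(400,500),interpolation=0)
o[:450,400:]=cv2.resize(b["color"][268:304,214:246],(400,450),interpolation=0)
cv2.imwrite("pics/crop1.png",o)
E
```

```text
crock knob (array([ 416.48325423, -232.33334072,  105.89949215]), [2.447457982175433, 2.4474579821755107])
bottle cap top (array([ 543.78233634, -365.28865778,  161.45955224]), [0.26216976700193617, 0.26216976700199585])
funnel tip (array([606.05586041, 363.08025673,  98.6013161 ]), [0.9427731457682654, 0.9427731457683289])
can base [ 157.25796537 -600.08487624    0.        ]
can tip? [ 137.93200083 -603.32082854  200.        ] [  15.0816635  -705.99378597  150.        ]
scene [(356, [362.1, 213.1], [352, 200, 20, 26])]
[355 200] [411.8 191.3] [380.4 187.1]
[371 203] [407.3 227.7] [375.7 225. ]
[368 225] [486.3 238.2] [457.9 235.9]
[357 224] [493.1 215.6] [464.9 212.4]
[352 213] [461.1 196.5] [431.6 192.6]
side [(441, [230.0, 291.8], [215, 279, 31, 26])]
[245 286] [407.7 192.2] [415.6 180.9]
[245 291] [399.8 203.2] [407.5 192.2]
[237 304] [395.3 241.8] [402.9 231.8]
[215 294] [453.3 251. ] [462.3 241.2]
[215 288] [463.2 238.4] [472.4 228.2]
[221 279] [466.4 210.4] [475.7 199.6]
```

View pics/crop1.png

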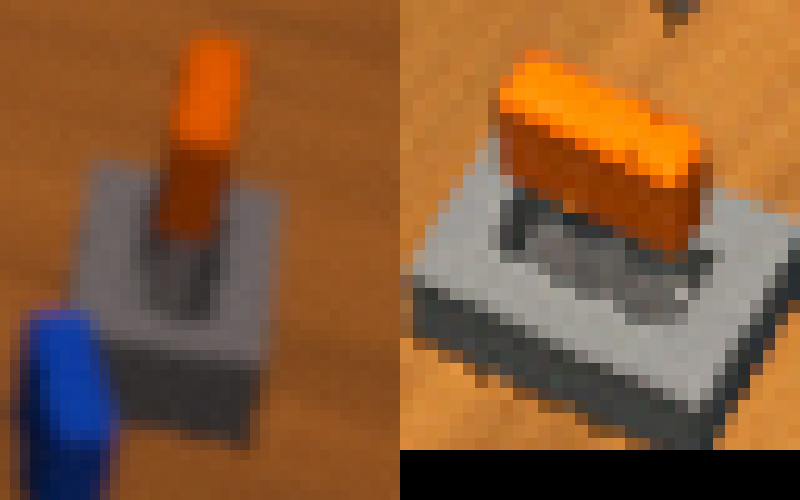

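drive_tool --moves '[{"claw":-1,"dx":0,"dy":0,"dz":-1,"yaw":0},{"claw":-1,"dx":0.7,"dy":-1,"dz":-0.5,"yaw":0},{"claw":-1,"dx":0.7,"dy":-1,"dz":0,"yaw":0},{"claw":-1,"dx":0.7,"dy":-1,"dz":0,"yaw":0},{"claw":-1,"dx":0.7,"dy":-1,"dz":0,"yaw":0}]' --grip_force 20

```text
time_s: 0.78
ee_pos: [173.5, -460.2, 242.3]
ee_rot: [-179.5, -0.1, 13.7]
force: [-0.2, 0.1, -0.3]
gripper_width: 91.1
```

drive_tool --moves '[{"claw":-1,"dx":0.8,"dy":-1,"dz":0,"yaw":0},{"claw":-1,"dx":0.8,"dy":-1,"dz":0,"yaw":0},{"claw":-1,"dx":0.8,"dy":-1,"dz":0,"yaw":0},{"claw":-1,"dx":0.8,"dy":-1,"dz":0,"yaw":0},{"claw":-1,"dx":0.8,"dy":-1,"dz":0,"yaw":0}]'

```text
time_s: 1.4
ee_pos: [228.3, -331.4, 242.1]
ee_rot: [-179.2, -0.1, 13.8]
force: [0.6, 0.3, 0.3]
gripper_width: 90.8
```

drive_tool --moves '[{"claw":-1,"dx":0.8,"dy":-1,"dz":0,"yaw":0},{"claw":-1,"dx":0.8,"dy":-1,"dz":0,"yaw":0},{"claw":-1,"dx":0.8,"dy":-1,"dz":0,"yaw":0},{"claw":-1,"dx":0.8,"dy":-1,"dz":0,"yaw":0},{"claw":-1,"dx":0.8,"dy":-1,"dz":0,"yaw":0}]'

```text
time_s: 2.02
ee_pos: [280.1, -203.4, 242.3]
ee_rot: [-178.9, -0.1, 13.9]
force: [-0.7, -0.7, 0.4]
gripper_width: 91.3
```

drive_tool --moves '[{"claw":-1,"dx":0.8,"dy":-1,"dz":0,"yaw":0},{"claw":-1,"dx":0.8,"dy":-1,"dz":0,"yaw":0},{"claw":-1,"dx":0.8,"dy":-1,"dz":0,"yaw":0},{"claw":-1,"dx":0.8,"dy":-1,"dz":0,"yaw":0},{"claw":-1,"dx":0.8,"dy":-1,"dz":0,"yaw":0}]'

```text
time_s: 2.65
ee_pos: [329.0, -77.1, 242.8]
ee_rot: [-178.6, 0.0, 14.0]
force: [0.8, 0.3, -0.5]
gripper_width: 91.5
```

drive_tool --moves '[{"claw":-1,"dx":0.6,"dy":-1,"dz":0.2,"yaw":0},{"claw":-1,"dx":0.6,"dy":-1,"dz":0.2,"yaw":0},{"claw":-1,"dx":0.6,"dy":-1,"dz":0.2,"yaw":0},{"claw":-1,"dx":0.6,"dy":-1,"dz":0.2,"yaw":0},{"claw":-1,"dx":0.6,"dy":-1,"dz":0.2,"yaw":0}]'

```text
time_s: 3.28
ee_pos: [356.2, 42.4, 223.3]
ee_rot: [-178.5, 0.2, 14.2]
force: [-0.3, -0.8, -0.4]
gripper_width: 91.1
```

drive_tool --moves '[{"claw":-1,"dx":0.6,"dy":-1,"dz":0.5,"yaw":0},{"claw":-1,"dx":0.6,"dy":-1,"dz":0.5,"yaw":0},{"claw":-1,"dx":0.6,"dy":-1,"dz":0.5,"yaw":0},{"claw":-1,"dx":0.6,"dy":-0.5,"dz":0.5,"yaw":0},{"claw":-1,"dx":0,"dy":0,"dz":0,"yaw":0}]'

```text
time_s: 3.9
ee_pos: [379.0, 127.7, 182.5]
ee_rot: [-178.4, 0.5, 14.5]
force: [-1.1, 0.8, 0.2]
gripper_width: 90.9
```

```bash
python3 - <<'E'
from h import *
f=grab("wrist","w1")
print(proj(f,(431.2,215.8,70)))
from workcell import telemetry
s=telemetry.state();print(s['ee_pos'],s['ee_rot'],s['qpos'])
for k in("orange","blue"):print(comps(masks(f["color"],k)))
E
```

```text
(np.float64(167.71927459631289), np.float64(104.29693390797289))
[378.82463601 127.33179637 182.80179737] [-178.43177544    0.44041763   14.41672678] [ 15.6043259    4.0411959  113.04364598   1.76477262  63.33387415
  90.39580039]
[]
[(107, [213.0, 3.6], [203, 0, 17, 10]), (6473, [449.7, 58.2], [388, 0, 124, 119]), (19, [508.7, 1.1], [505, 0, 7, 4])]
```

View pics/w1.png

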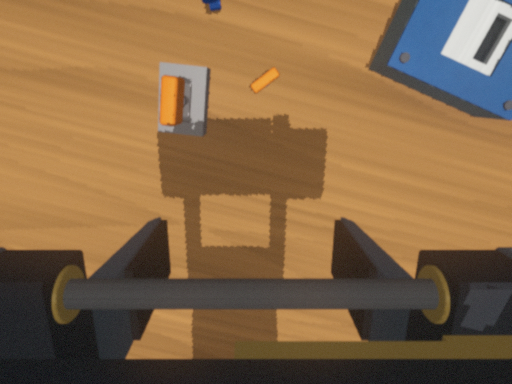

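drive_tool --moves '[{"claw":-1,"dx":0.4,"dy":-0.9,"dz":0,"yaw":0},{"claw":-1,"dx":0.4,"dy":-0.9,"dz":0,"yaw":0},{"claw":-1,"dx":0.4,"dy":-0.9,"dz":0,"yaw":0},{"claw":-1,"dx":0.3,"dy":-0.8,"dz":0,"yaw":0},{"claw":-1,"dx":0,"dy":0,"dz":0,"yaw":0}]'

```text
time_s: 4.58
ee_pos: [390.2, 201.0, 186.1]
ee_rot: [-178.5, 0.4, 14.1]
force: [-0.3, 0.2, 0.6]
gripper_width: 91.1
```

```bash
python3 - <<'E'
from h import *
f=grab("wrist","w2")
from workcell import telemetry
s=telemetry.state();print(s['ee_pos'],s['ee_rot'])
E
```

```text
[389.92866166 200.51487965 186.02666389] [-178.54248078    0.41104283   14.12046123]
```

View pics/w2.png

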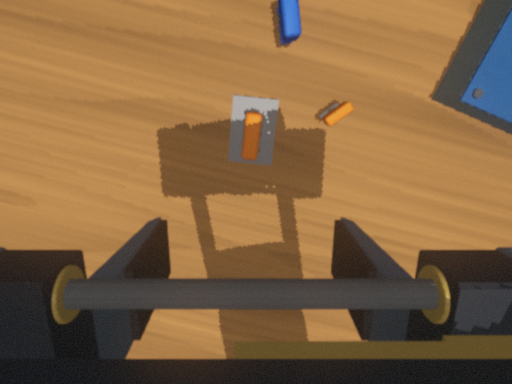

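The stand is at about (254,130) with the grip at (252,135), and the small orange key lies clear at (339,113). I'll triangulate the grip top from w1 and w2.

```bash
python3 - <<'E'
from h import *
P={}
for n,(x0,y0,x1,y1) in (("w1",(150,55,215,140)),("w2",(222,90,288,170))):
    f=load(n); hsv=cv2.cvtColor(f["color"],cv2.COLOR_BGR2HSV)
    V=hsv[...,2];
    m=cv2.inRange(hsv,np.array((0,225,70)),np.array((16,255,255))); mm=np.zeros_like(m); mm[y0:y1,x0:x1]=m[y0:y1,x0:x1]
    g=cv2.inRange(hsv,np.array((0,0,0)),np.array((179,60,255))); gg=np.zeros_like(g); gg[y0:y1,x0:x1]=g[y0:y1,x0:x1]
    for nm,k in (("or",mm),("gr",gg|mm)):
        c=max(cv2.findContours(k,0,2)[0],key=cv2.contourArea); r=cv2.minAreaRect(c)
        print(n,nm,cv2.contourArea(c),[np.round(x,1) for x in r], cv2.approxPolyDP(cv2.convexHull(c),3,True)[:,0].tolist())
    P[n]=f
o=np.hstack([cv2.resize(P["w1"]["color"][55:140,150:218],(400,500),interpolation=0),cv2.resize(P["w2"]["color"][90:175,222:290],(400,500),interpolation=0)])
cv2.imwrite("pics/crop2.png",o)
E
```

```text
Traceback (most recent call last):
ValueError: max() iterable argument is empty
```

```bash
python3 - <<'E'
from h import *
P={}
for n,(x0,y0,x1,y1) in (("w1",(150,55,215,140)),("w2",(222,90,288,170))):
    f=load(n); hsv=cv2.cvtColor(f["color"],cv2.COLOR_BGR2HSV)
    if n=="w1": print(hsv[100,172],hsv[100,200],hsv[100,230])
    P[n]=f
    if n=="w2": print(hsv[117,253],hsv[140,251],hsv[120,240],hsv[180,240],hsv[100,200])
    m=cv2.inRange(hsv,np.array((0,190,70)),np.array((20,255,255))); mm=np.zeros_like(m); mm[y0:y1,x0:x1]=m[y0:y1,x0:x1]
    g=cv2.inRange(hsv,np.array((0,0,0)),np.array((179,60,255))); gg=np.zeros_like(g); gg[y0:y1,x0:x1]=g[y0:y1,x0:x1]
    for nm,k in (("or",mm),("gr",gg|mm)):
        cs=cv2.findContours(k,0,2)[0]
        if not cs: continue
        c=max(cs,key=cv2.contourArea); r=cv2.minAreaRect(c)
        print(n,nm,cv2.contourArea(c),[np.round(x,1) for x in r], cv2.approxPolyDP(cv2.convexHull(c),3,True)[:,0].tolist())
o=np.hstack([cv2.resize(P["w1"]["color"][55:140,150:218],(400,500),interpolation=0),cv2.resize(P["w2"]["color"][90:175,222:290],(400,500),interpolation=0)])
cv2.imwrite("pics/crop2.png",o)
E
```

```text
[ 17 188 233] [ 15   9 175] [ 16 139 191]
w1 or 662.5 [array([171.3, 100.1]), array([20.6, 47.6]), np.float64(2.6)] [[165, 76], [182, 81], [180, 118], [174, 124], [161, 122]]
w1 gr 1957.0 [array([182.2,  98.6]), array([49.3, 70.6]), np.float64(3.7)] [[160, 62], [207, 68], [202, 135], [158, 130]]
[ 17 188 230] [ 13 199 160] [ 13  18 130] [ 16 149 125] [ 16 140 189]
w2 or 582.5 [array([251. , 135.3]), array([14.6, 46.4]), np.float64(6.6)] [[251, 112], [260, 116], [254, 158], [245, 158], [242, 154], [246, 116]]
w2 gr 2790.0 [array([252.2, 129.4]), array([45.5, 65.7]), np.float64(6.3)] [[234, 95], [278, 100], [269, 164], [229, 159]]
```

View pics/crop2.png

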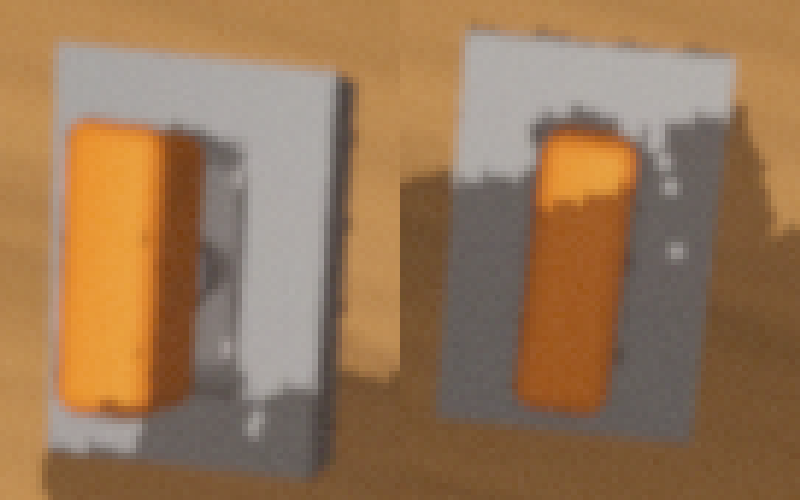

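```bash
python3 - <<'E'
from h import *
s=400/68
a=load("w1");b=load("w2")
A=lambda p:(150+p[0]/s,55+p[1]/s)
B=lambda p:(222+(p[0]-400)/s,90+p[1]/s)
qa=[(70,122),(165,125),(150,410),(60,405)];qb=[(540,137),(635,140),(605,410),(517,403)]
X=[tri([(a,A(p)),(b,B(q))]) for p,q in zip(qa,qb)]
for x in X: print(x[0].round(1),np.round(x[1],1))
C=np.mean([x[0] for x in X],0);print("C",C)
for f,F,q in((a,A,qa),(b,B,qb)):
    G=np.array([onz(f,F(p),70) for p in q]);c=G.mean(0);d=(G[0]+G[1]-G[2]-G[3])/2
    print(c.round(1),np.linalg.norm(d).round(1),np.degrees(np.arctan2(d[1],d[0])).round(1))
for f,q in((a,[[160, 62], [207, 68], [202, 135], [158, 130]]),(b,[[234, 95], [278, 100], [269, 164], [229, 159]])):
    G=np.array([onz(f,p,24) for p in q]);c=G.mean(0);d=(G[0]+G[1]-G[2]-G[3])/2
    print("stand",c.round(1),np.linalg.norm(d).round(1),np.degrees(np.arctan2(d[1],d[0])).round(1))
E
```

```text
[451.8 224.4  70.1] [0.2 0.2]
[454.8 211.2  71.7] [0.1 0.1]
[416.8 205.7  73.6] [0.3 0.3]
[414.2 218.5  72.6] [0.1 0.1]
C [434.39298413 214.93379471  71.99783063]
[434.3 215.4  70. ] 38.5 7.7
[433.9 214.9  70. ] 38.8 8.5
stand [434.4 215.2  24. ] 62.4 7.9
stand [434.5 215.3  24. ] 62.7 7.9
```

drive_tool --moves '[{"claw":-1,"dx":0.8,"dy":0,"dz":0.4,"yaw":0.35},{"claw":-1,"dx":0.8,"dy":0,"dz":0.8,"yaw":0.35},{"claw":-1,"dx":0.7,"dy":0,"dz":0.8,"yaw":0},{"claw":-1,"dx":0,"dy":0,"dz":0.8,"yaw":0},{"claw":-1,"dx":0,"dy":0,"dz":0,"yaw":0}]'

```text
time_s: 5.25
ee_pos: [435.2, 207.5, 127.9]
ee_rot: [-178.7, 0.6, 7.9]
force: [0.4, -0.5, -0.2]
gripper_width: 91.1
```

```bash
cat >> h.py <<'E'
def to(target,yaw=None):
    from workcell import telemetry
    from scipy.spatial.transform import Rotation as Ro
    s=telemetry.state(); R=Ro.from_euler('xyz',s['ee_rot'],degrees=True).as_matrix()
    d=R.T@(np.array(target)-s['ee_pos'])
    print("t",round(s['time_s'],2),"pos",s['ee_pos'].round(1),"rot",s['ee_rot'].round(2),"F",s['force'].round(1),"w",round(s['gripper_width'],1))
    print("units",(d/20).round(2), "yaw units", None if yaw is None else round(-np.radians(yaw-s['ee_rot'][2])/.15,2))
E
python3 -c "
from h import *
to((434.4,215.5,40),8)"
```

```text
t 5.25 pos [435.2 207.5 127.9] rot [-178.7     0.6     7.92] F [ 0.4 -0.5 -0.2] w 91.1
units [ 0.06 -0.3   4.4 ] yaw units -0.01
```

drive_tool --moves '[{"claw":-1,"dx":0.05,"dy":-0.3,"dz":0.5,"yaw":0},{"claw":-1,"dx":0,"dy":0,"dz":1,"yaw":0},{"claw":-1,"dx":0,"dy":0,"dz":0.9,"yaw":0},{"claw":-0.4,"dx":0,"dy":0,"dz":0.8,"yaw":0},{"claw":-0.4,"dx":0,"dy":0,"dz":0.3,"yaw":0}]'

```text
time_s: 5.88
ee_pos: [436.2, 216.9, 57.3]
ee_rot: [-178.6, 0.3, 8.0]
force: [0.4, -0.0, 0.6]
gripper_width: 74.1
```

```bash
python3 -c "
from h import *
to((434.4,215.5,40),8)
f=grab('side','s1'); g=grab('wrist','w3')
o=np.hstack([cv2.resize(f['color'][230:330,170:290],(480,400),interpolation=2),cv2.resize(g['color'],(320,240))[:240].copy() if 0 else cv2.copyMakeBorder(cv2.resize(g['color'],(320,240)),0,160,0,0,0)])
cv2.imwrite('pics/v3.png',o)"
```

```text
t 5.88 pos [436.2 216.9  57.3] rot [-178.59    0.29    8.  ] F [ 0.4 -0.   0.6] w 74.1
units [-0.09  0.08  0.86] yaw units -0.0
```

View pics/v3.png

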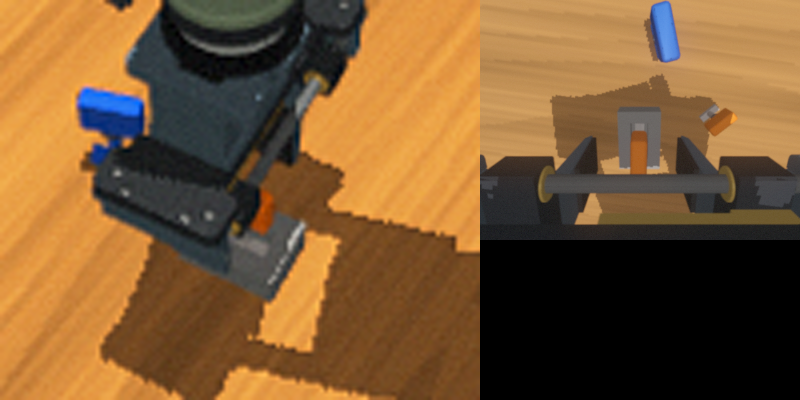

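drive_tool --moves '[{"claw":-0.4,"dx":-0.09,"dy":0.05,"dz":0.55,"yaw":0},{"claw":-0.4,"dx":0,"dy":0,"dz":0.25,"yaw":0},{"claw":1,"dx":0,"dy":0,"dz":0,"yaw":0},{"claw":1,"dx":0,"dy":0,"dz":0,"yaw":0},{"claw":1,"dx":0,"dy":0,"dz":0,"yaw":0}]' --grip_force 20

```text
time_s: 6.6
ee_pos: [435.7, 216.5, 42.1]
ee_rot: [-178.5, 0.1, 8.0]
force: [-0.1, -0.2, -0.2]
gripper_width: 36.6
```

drive_tool --moves '[{"claw":1,"dx":0,"dy":0,"dz":0,"yaw":0},{"claw":1,"dx":0,"dy":0,"dz":0,"yaw":0}]'

```text
time_s: 6.85
ee_pos: [436.0, 216.6, 42.4]
ee_rot: [-178.5, 0.0, 8.0]
force: [0.3, -0.8, -0.1]
gripper_width: 16.3
```

drive_tool --moves '[{"claw":1,"dx":0,"dy":0,"dz":0,"yaw":0},{"claw":1,"dx":0,"dy":0,"dz":0,"yaw":0},{"claw":1,"dx":0,"dy":0,"dz":-0.3,"yaw":0},{"claw":1,"dx":0,"dy":0,"dz":-0.6,"yaw":0},{"claw":1,"dx":0,"dy":0,"dz":-0.6,"yaw":0}]'

```text
time_s: 7.48
ee_pos: [435.4, 215.5, 73.4]
ee_rot: [-178.6, 0.2, 8.0]
force: [-0.1, -0.8, -0.8]
gripper_width: 14.2
```

drive_tool --moves '[{"claw":1,"dx":0.2,"dy":0.2,"dz":-1,"yaw":0},{"claw":1,"dx":0.2,"dy":0.8,"dz":-1,"yaw":0},{"claw":1,"dx":0.2,"dy":0.9,"dz":-0.6,"yaw":0.4},{"claw":1,"dx":0.2,"dy":0.9,"dz":-0.3,"yaw":0.5},{"claw":1,"dx":0.2,"dy":0.9,"dz":0,"yaw":0.5}]'

```text
time_s: 8.1
ee_pos: [464.4, 141.9, 137.2]
ee_rot: [-178.5, 0.0, -4.3]
force: [-0.3, 0.4, -1.5]
gripper_width: 13.8
```

drive_tool --moves '[{"claw":1,"dx":0.1,"dy":0.9,"dz":0,"yaw":0.5},{"claw":1,"dx":0.1,"dy":0.9,"dz":0,"yaw":0},{"claw":1,"dx":0.1,"dy":0.9,"dz":0,"yaw":0},{"claw":1,"dx":0.1,"dy":0.9,"dz":0,"yaw":0},{"claw":1,"dx":0,"dy":0,"dz":0,"yaw":0}]'

```text
time_s: 8.72
ee_pos: [463.7, 66.4, 140.1]
ee_rot: [-178.4, -0.2, -8.8]
force: [0.0, -0.6, -0.6]
gripper_width: 13.7
```

```bash
python3 -c "
from h import *
to((480,-15,130),-8.3)"
```

```text
t 8.72 pos [463.7  66.4 140.1] rot [-178.36   -0.18   -8.84] F [ 0.  -0.6 -0.6] w 13.7
units [1.43 3.91 0.4 ] yaw units -0.06
```

```bash
python3 -c "
from h import *
grab('wrist','w4')"
```

drive_tool --moves '[{"claw":1,"dx":0.3,"dy":1,"dz":0,"yaw":0},{"claw":1,"dx":0.3,"dy":1,"dz":0,"yaw":0},{"claw":1,"dx":0.3,"dy":1,"dz":0,"yaw":0},{"claw":1,"dx":0.2,"dy":0.7,"dz":0,"yaw":0},{"claw":1,"dx":0,"dy":0,"dz":0,"yaw":0}]'

```text
time_s: 9.4
ee_pos: [475.8, -8.0, 140.0]
ee_rot: [-178.2, -0.4, -8.6]
force: [-0.5, 0.4, -1.4]
gripper_width: 14.1
```

```bash
python3 -c "
from h import *
to((550,-18,130),-8.3)
grab('wrist','w5')
cv2.imwrite('pics/v5.png',np.hstack([load('w4')['color'],load('w5')['color']])[:, ::1][:, :])
im=cv2.imread('pics/v5.png');cv2.imwrite('pics/v5.png',cv2.resize(im,(800,300)))"
```

```text
t 9.4 pos [475.8  -8.  140. ] rot [-178.19   -0.36   -8.61] F [-0.5  0.4 -1.4] w 14.1
units [ 3.74 -0.05  0.52] yaw units -0.04
```

View pics/w5.png

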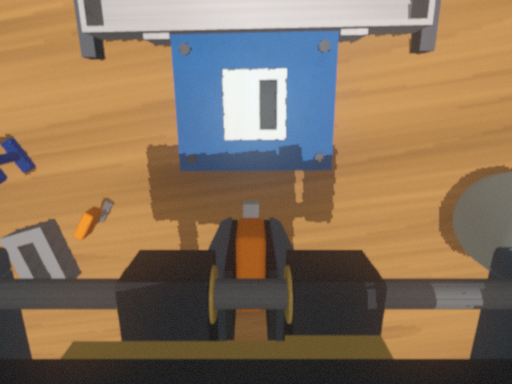

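View pics/w4.png

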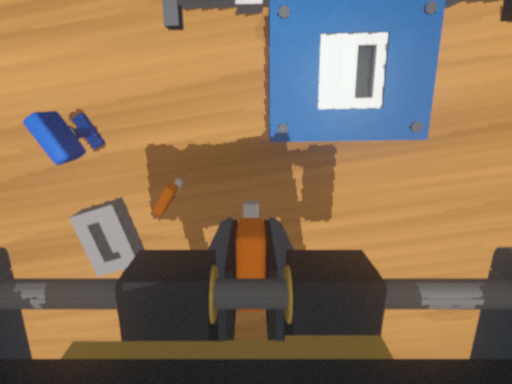

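```bash
python3 -c "
from h import *
a=load('w4')['color'];b=load('w5')['color']
o=np.hstack([cv2.resize(a[25:115,310:395],(400,424),interpolation=0),cv2.resize(b[60:145,215:295],(400,424),interpolation=0)])
cv2.imwrite('pics/v6.png',o)"
```

```text
(no output)
```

View pics/v6.png

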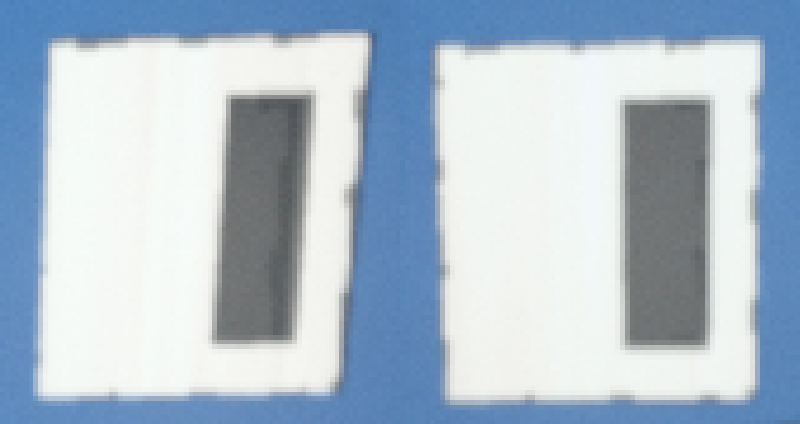

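```bash
python3 - <<'E'
from h import *
Q={}
for n,(x0,y0,x1,y1) in (("w4",(325,40,382,103)),("w5",(228,74,283,135))):
    f=load(n);g=f["color"].min(2); 
    k=8
    roi=cv2.resize(g[y0:y1,x0:x1],None,fx=k,fy=k,interpolation=cv2.INTER_CUBIC)
    m=(roi<175).astype(np.uint8)*255
    cs=[c for c in cv2.findContours(m,0,2)[0]]
    # choose contour fully inside
    H,W=m.shape
    c=max([c for c in cs if c[...,0].min()>8 and c[...,0].max()<W-9],key=cv2.contourArea)
    for e in range(8,60,2):
        p=cv2.approxPolyDP(cv2.convexHull(c),e,True)[:,0]
        if len(p)==4: break
    p=p.astype(float); s=p.sum(1); p=p[np.argsort(np.arctan2(p[:,1]-p[:,1].mean(),p[:,0]-p[:,0].mean()))]
    px=(p+0.5)/k-0.5+[x0,y0]; Q[n]=(f,px)
    G=np.array([onz(f,q,48) for q in px]); c=G.mean(0); d=(G[0]+G[1]-G[2]-G[3])/2; w=(G[1]+G[2]-G[0]-G[3])/2
    print(n,px.round(1).tolist()); print("  c",c.round(2),"L",np.linalg.norm(d).round(1),"W",np.linalg.norm(w).round(1),"ang",np.degrees(np.arctan2(d[1],d[0])).round(2),np.degrees(np.arctan2(w[1],w[0])).round(2)+90)
X=[tri([(Q["w4"][0],p),(Q["w5"][0],q)]) for p,q in zip(Q["w4"][1],Q["w5"][1])]
for x in X: print(x[0].round(1),np.round(x[1],2))
print(np.mean([x[0] for x in X],0))
# bezel
for n in("w4","w5"):
    f=load(n); m=masks(f["color"],"blue"); m[:, :160]=0
    cs=max(cv2.findContours(m,0,2)[0],key=cv2.contourArea); p=cv2.approxPolyDP(cv2.convexHull(cs),6,True)[:,0]
    print(n,p.tolist(),[onz(f,q,51.5).round(1)[:2].tolist() for q in p])
o=cv2.resize(load("w5")["color"][195:245,220:282],(620,500),interpolation=0);cv2.imwrite("pics/v7.png",o)
E
```

```text
w4 [[358.1, 45.6], [375.3, 44.4], [371.8, 95.7], [355.6, 97.1]]
  c [547.5  -29.29  48.  ] L 35.6 W 12.2 ang -6.92 -4.890000000000001
w5 [[259.3, 80.3], [275.4, 79.4], [275.8, 128.1], [260.7, 128.8]]
  c [547.47 -28.98  48.  ] L 35.8 W 11.9 ang -6.74 -5.730000000000004
[565.8 -25.1  48.8] [0.06 0.06]
[564.5 -37.   49.6] [0.07 0.07]
[529.3 -32.7  49.6] [0.1 0.1]
[530.3 -21.   48.3] [0.02 0.02]
[547.47553612 -28.94905922  49.0817087 ]
w4 [[445, 0], [425, 137], [270, 136], [270, 0]] [[584.9, -84.6], [493.0, -70.2], [511.6, 46.6], [604.3, 33.7]]
w5 [[337, 32], [330, 154], [303, 161], [180, 153], [171, 35]] [[589.4, -84.1], [503.4, -71.8], [501.0, -50.5], [521.3, 44.7], [605.9, 33.4]]
```

View pics/v7.png

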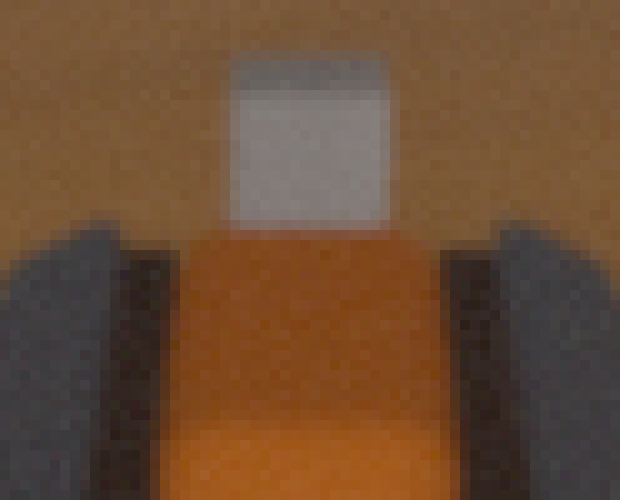

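```bash
python3 - <<'E'
from h import *
from scipy.spatial.transform import Rotation as Ro
f=load("w5")
R=Ro.from_euler('xyz',[-178.19,-.36,-8.61],degrees=True).as_matrix(); t=np.array([475.8,-8,140])
for p,z in(((250.9,200.6),101.6),((251,204.3),109.6),((242.8,204.3),109.6),((258.7,204.3),109.6)):
    X=onz(f,p,z); print(X.round(1), (R.T@(X-t)).round(1))
# predicted key axis at foot from TCP
u=np.array([np.cos(np.radians(-8.6)),np.sin(np.radians(-8.6)),0]); print((onz(f,(250.9,200.6),101.6)-16*u).round(1))
print("tool z",R[:,2].round(3))
E
```

```text
[489.5  -8.8 101.6] [13.4 -0.1 38.5]
[489.4  -9.1 109.6] [13.4 -0.  30.5]
[490.1  -3.9 109.6] [13.4 -5.2 30.7]
[488.7 -13.9 109.6] [13.5  4.9 30.3]
[473.6  -6.4 101.6]
tool z [ 0.011  0.03  -0.999]
```

```bash
python3 -c "
from h import *
to((549.7,-30.6,94.4),-8.2)"
```

```text
t 9.45 pos [475.7  -7.6 140. ] rot [-178.18   -0.35   -8.59] F [ 0.3 -1.1 -1.2] w 14.0
units [3.82 0.66 2.28] yaw units -0.05
```

drive_tool --moves '[{"claw":1,"dx":0.8,"dy":0.15,"dz":0,"yaw":0},{"claw":1,"dx":0.9,"dy":0.15,"dz":0.2,"yaw":0},{"claw":1,"dx":0.9,"dy":0.15,"dz":0.4,"yaw":0},{"claw":1,"dx":0.8,"dy":0.15,"dz":0.4,"yaw":0},{"claw":1,"dx":0.3,"dy":0,"dz":0.4,"yaw":0}]'

```text
time_s: 10.07
ee_pos: [553.8, -29.6, 110.2]
ee_rot: [-178.1, -0.5, -8.5]
force: [0.3, 0.1, -1.6]
gripper_width: 13.9
```

```bash
python3 -c "
from h import *
to((549.7,-30.6,94.4),-8.2)"
```

```text
t 10.07 pos [553.8 -29.6 110.2] rot [-178.14   -0.45   -8.49] F [ 0.3  0.1 -1.6] w 13.9
units [-0.2   0.1   0.79] yaw units -0.03
```

drive_tool --moves '[{"claw":1,"dx":-0.2,"dy":0.08,"dz":0.3,"yaw":0},{"claw":1,"dx":0,"dy":0,"dz":0.3,"yaw":0},{"claw":1,"dx":0,"dy":0,"dz":0.15,"yaw":0},{"claw":1,"dx":0,"dy":0,"dz":0,"yaw":0}]'

```text
time_s: 10.58
ee_pos: [547.6, -29.9, 92.7]
ee_rot: [-178.1, -0.2, -8.5]
force: [0.5, -0.2, -1.3]
gripper_width: 13.8
```

```bash
python3 -c "
from h import *
to((549.7,-30.6,94.4),-8.2)
grab('wrist','w8');grab('side','s8');grab('scene','c8')
a=load('w8')['color'];b=load('s8')['color'];c=load('c8')['color']
o=np.zeros((600,800,3),np.uint8)
o[:400,:400]=cv2.resize(a[170:250,210:290],(400,400),interpolation=0)
o[:400,400:]=cv2.resize(b[160:240,205:285],(400,400),interpolation=2)
o[400:600,:300]=cv2.resize(c[150:230,190:310],(300,200),interpolation=2)
cv2.imwrite('pics/v8.png',o)"
```

```text
t 10.57 pos [547.6 -29.9  92.7] rot [-178.14   -0.2    -8.49] F [ 0.5 -0.2 -1.3] w 13.8
units [ 0.11  0.02 -0.08] yaw units -0.03
```

View pics/v8.png

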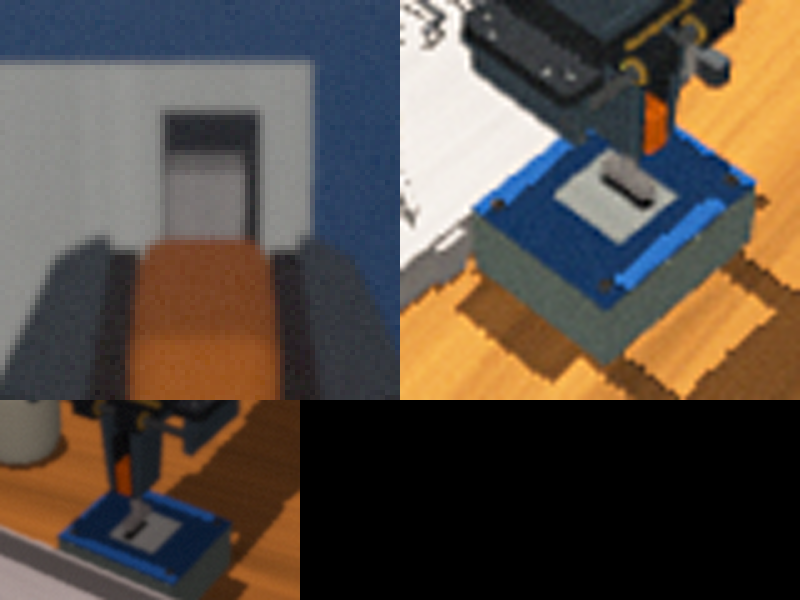

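View pics/w8.png

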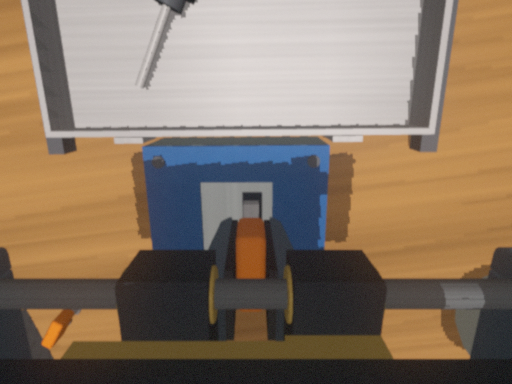

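```bash
python3 - <<'E'
from h import *
from scipy.spatial.transform import Rotation as Ro
f=load("w8")
R=Ro.from_euler('xyz',[-178.14,-.2,-8.49],degrees=True).as_matrix(); t=np.array([547.6,-29.9,92.7])
g=lambda p,z:(R.T@(onz(f,p,z)-t)).round(1)
print("head front bottom",g((251.2,199.8),54.3),"head top front", g((251.2,203.6),62.3))
print("slot far L,R",g((242.6,192),48),g((261.8,192),48),onz(f,(252.2,192),48).round(1))
print("win far edge z51.5",onz(f,(240,182.5),51.5).round(1))
E
```

```text
head front bottom [13.9  0.1 38.5] head top front [13.9  0.1 30.5]
slot far L,R [17.4 -5.7 45. ] [17.5  7.2 44.6] [565.1 -31.8  48. ]
win far edge z51.5 [573.7 -25.   51.5]
```

drive_tool --moves '[{"claw":1,"dx":0.06,"dy":0.03,"dz":0.1,"yaw":0},{"claw":1,"dx":0,"dy":0,"dz":0.1,"yaw":0},{"claw":1,"dx":0,"dy":0,"dz":0,"yaw":0}]'

```text
time_s: 11.1
ee_pos: [549.7, -30.6, 89.4]
ee_rot: [-178.1, -0.3, -8.5]
force: [0.3, -0.0, -1.0]
gripper_width: 13.7
```

```bash
python3 -c "
from h import *
to((548.8,-30.8,88.4),-8.2)"
```

```text
t 11.1 pos [549.7 -30.6  89.4] rot [-178.13   -0.34   -8.48] F [ 0.3 -0.  -1. ] w 13.7
units [-0.04  0.02  0.05] yaw units -0.03
```

drive_tool --moves '[{"claw":1,"dx":-0.02,"dy":0.01,"dz":0.1,"yaw":0},{"claw":1,"dx":0,"dy":0,"dz":0.1,"yaw":0},{"claw":1,"dx":0,"dy":0,"dz":0.05,"yaw":0}]'

```text
time_s: 11.48
ee_pos: [549.3, -30.6, 84.1]
ee_rot: [-178.1, -0.3, -8.5]
force: [0.0, 0.6, -1.2]
gripper_width: 13.7
```

drive_tool --moves '[{"claw":1,"dx":0,"dy":0,"dz":0.12,"yaw":0},{"claw":1,"dx":0,"dy":0,"dz":0.12,"yaw":0},{"claw":1,"dx":0,"dy":0,"dz":0.05,"yaw":0}]'

```text
time_s: 11.85
ee_pos: [549.3, -30.4, 77.8]
ee_rot: [-178.1, -0.3, -8.5]
force: [-0.0, -0.1, -1.8]
gripper_width: 14.0
```

```bash
python3 -c "
from h import *
to((548.8,-30.8,68.4),-8.2)
grab('wrist','w9');grab('side','s9')
a=load('w9')['color'];b=load('s9')['color']
o=np.zeros((400,800,3),np.uint8)
o[:400,:400]=cv2.resize(a[170:250,210:290],(400,400),interpolation=0)
o[:400,400:]=cv2.resize(b[160:240,205:285],(400,400),interpolation=2)
cv2.imwrite('pics/v9.png',o)"
```

```text
t 11.85 pos [549.3 -30.4  77.8] rot [-178.13   -0.33   -8.49] F [-0.  -0.1 -1.8] w 14.0
units [-0.03  0.04  0.47] yaw units -0.03
```

View pics/v9.png

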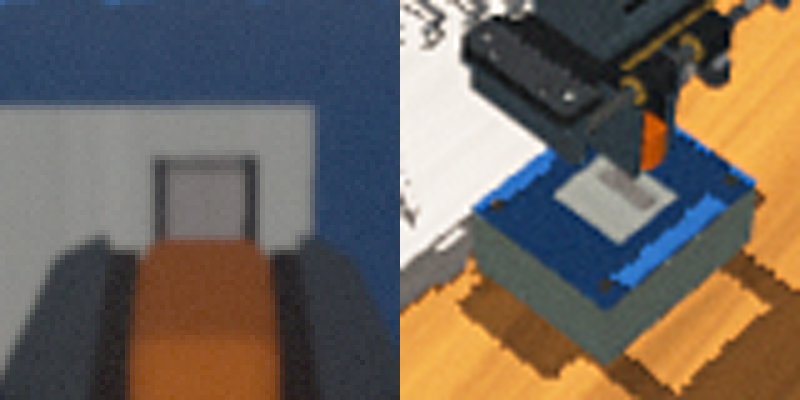

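drive_tool --moves '[{"claw":1,"dx":0,"dy":0,"dz":0.12,"yaw":0},{"claw":1,"dx":0,"dy":0,"dz":0.12,"yaw":0},{"claw":1,"dx":0,"dy":0,"dz":0.1,"yaw":0}]'

```text
time_s: 12.32
ee_pos: [549.6, -30.3, 71.4]
ee_rot: [-178.1, -0.4, -8.5]
force: [-1.8, -0.1, 2.6]
gripper_width: 13.9
```

drive_tool --moves '[{"claw":1,"dx":0,"dy":0,"dz":0.1,"yaw":0},{"claw":1,"dx":0,"dy":0,"dz":0.1,"yaw":0},{"claw":1,"dx":0,"dy":0,"dz":0.06,"yaw":0}]'

```text
time_s: 12.7
ee_pos: [549.6, -30.3, 66.8]
ee_rot: [-178.2, -0.4, -8.5]
force: [-0.3, -0.1, 4.6]
gripper_width: 14.1
```

drive_tool --moves '[{"claw":1,"dx":0,"dy":-0.01,"dz":0.02,"yaw":-0.5},{"claw":1,"dx":0,"dy":-0.01,"dz":0.01,"yaw":-0.5},{"claw":1,"dx":0,"dy":-0.01,"dz":0.01,"yaw":-0.5}]'

```text
time_s: 13.08
ee_pos: [550.2, -28.8, 66.6]
ee_rot: [-178.2, -0.9, 4.8]
force: [-1.4, 0.6, 4.4]
gripper_width: 14.1
```

```bash
cat >> h.py <<'E'
def foot():
    from workcell import telemetry
    from scipy.spatial.transform import Rotation as Ro
    s=telemetry.state(); R=Ro.from_euler('xyz',s['ee_rot'],degrees=True).as_matrix()
    print("t",round(s['time_s'],2),"pos",s['ee_pos'].round(1),"rot",s['ee_rot'].round(2),"F",s['force'].round(1),"T",s['torque'].round(2),"w",round(s['gripper_width'],1),"q6",s['qpos'][5].round(1))
    X=s['ee_pos']+R@np.array([-2.2,0,38.4]); d=X-[547.5,-29,48]
    a=np.radians(-8.3); L=np.array([[np.cos(a),np.sin(a),0],[-np.sin(a),np.cos(a),0],[0,0,1]])
    print("foot rel slot, lock frame",(L@d).round(1),"turned",round(s['ee_rot'][2]+8.3,1), "correction units tool",(R.T@np.r_[-d[:2],0]/20).round(3))
E
python3 -c "
from h import *
foot()"
```

```text
t 13.07 pos [550.2 -28.8  66.6] rot [-178.2    -0.89    4.76] F [-1.4  0.6  4.4] T [ 0.21  0.36 -0.01] w 14.1 q6 78.3
foot rel slot, lock frame [  0.8   1.4 -19.8] turned 13.1 correction units tool [-0.055  0.057 -0.003]
```

drive_tool --moves '[{"claw":1,"dx":-0.02,"dy":0.02,"dz":0.01,"yaw":-0.6},{"claw":1,"dx":-0.02,"dy":0.01,"dz":0.01,"yaw":-0.6},{"claw":1,"dx":0,"dy":0,"dz":0.01,"yaw":-0.6},{"claw":1,"dx":0,"dy":0,"dz":0.01,"yaw":-0.6}]'

```text
time_s: 13.58
ee_pos: [550.3, -27.6, 66.8]
ee_rot: [-178.5, -1.7, 25.9]
force: [-0.8, -0.3, 4.4]
gripper_width: 13.8
```

```bash
python3 -c "
from h import *
foot()"
```

```text
t 13.57 pos [550.3 -27.6  66.8] rot [-178.51   -1.68   25.95] F [-0.8 -0.3  4.4] T [-0.18  0.3  -0.07] w 13.8 q6 56.9
foot rel slot, lock frame [  1.1   2.  -19.7] turned 34.2 correction units tool [-0.101  0.054 -0.004]
```

drive_tool --moves '[{"claw":1,"dx":-0.04,"dy":0.03,"dz":0.01,"yaw":-0.7},{"claw":1,"dx":-0.03,"dy":0.02,"dz":0.01,"yaw":-0.7},{"claw":1,"dx":-0.02,"dy":0.02,"dz":0.01,"yaw":-0.7},{"claw":1,"dx":0,"dy":0,"dz":0.01,"yaw":-0.7}]'

```text
time_s: 14.08
ee_pos: [549.5, -27.3, 66.7]
ee_rot: [-179.2, -2.4, 50.7]
force: [-2.0, -1.0, 4.7]
gripper_width: 14.0
```

```bash
python3 -c "
from h import *
foot()"
```

```text
t 14.07 pos [549.5 -27.3  66.7] rot [-179.19   -2.36   50.68] F [-2.  -1.   4.7] T [-0.19  0.4  -0.  ] w 14.0 q6 31.8
foot rel slot, lock frame [  0.9   1.7 -19.8] turned 59.0 correction units tool [-0.097  0.005 -0.004]
```

drive_tool --moves '[{"claw":1,"dx":-0.03,"dy":0,"dz":0.01,"yaw":-0.7},{"claw":1,"dx":-0.02,"dy":-0.01,"dz":0.01,"yaw":-0.7},{"claw":1,"dx":0,"dy":-0.02,"dz":0.01,"yaw":-0.7},{"claw":1,"dx":0,"dy":0,"dz":0.01,"yaw":-0.7},{"claw":1,"dx":0,"dy":0,"dz":0.01,"yaw":-0.7}]'

```text
time_s: 14.7
ee_pos: [547.6, -27.0, 66.4]
ee_rot: [179.6, -2.5, 81.8]
force: [-2.6, -0.6, 5.5]
gripper_width: 14.1
```

```bash
python3 -c "
from h import *
foot()
grab('wrist','w10');grab('side','s10')
a=load('w10')['color'];b=load('s10')['color']
o=np.zeros((400,800,3),np.uint8)
o[:400,:400]=cv2.resize(a[120:280,180:340],(400,400),interpolation=0)
o[:400,400:]=cv2.resize(b[160:240,205:285],(400,400),interpolation=2)
cv2.imwrite('pics/v10.png',o)"
```

```text
t 14.7 pos [547.6 -27.   66.4] rot [179.55  -2.51  81.75] F [-2.6 -0.6  5.5] T [-0.1   0.44  0.02] w 14.1 q6 0.7
foot rel slot, lock frame [  0.1   1.4 -20. ] turned 90.1 correction units tool [-0.072 -0.004 -0.003]
```

View pics/v10.png

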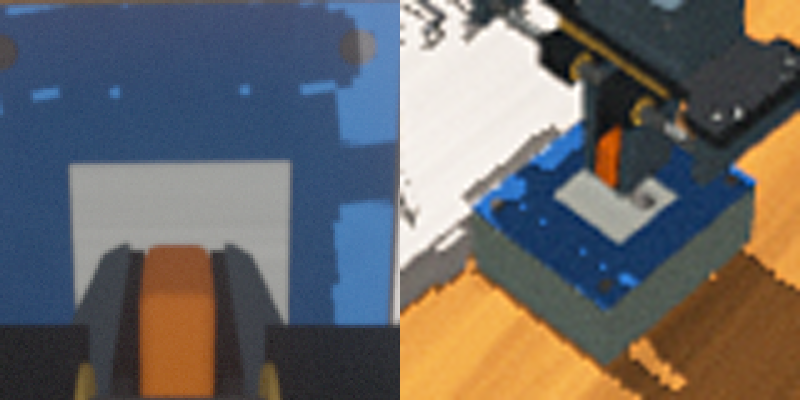

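drive_tool --moves '[{"claw":1,"dx":0,"dy":0,"dz":-0.1,"yaw":0},{"claw":1,"dx":0,"dy":0,"dz":-0.08,"yaw":0},{"claw":1,"dx":0,"dy":0,"dz":0,"yaw":0}]'

```text
time_s: 15.18
ee_pos: [547.7, -27.1, 70.1]
ee_rot: [179.5, -2.5, 81.4]
force: [-2.1, -0.1, 4.7]
gripper_width: 13.5
```

```bash
python3 -c "
from h import *
foot()"
```

```text
t 15.18 pos [547.7 -27.1  70.1] rot [179.55  -2.52  81.35] F [-2.1 -0.1  4.7] T [-0.1   0.26  0.03] w 13.5 q6 1.1
foot rel slot, lock frame [  0.2   1.4 -16.4] turned 89.7 correction units tool [-0.068 -0.01  -0.003]
```

drive_tool --moves '[{"claw":1,"dx":0,"dy":0,"dz":-0.06,"yaw":0},{"claw":1,"dx":0,"dy":0,"dz":-0.04,"yaw":0},{"claw":1,"dx":0,"dy":0,"dz":0,"yaw":0}]'

```text
time_s: 15.55
ee_pos: [547.7, -27.2, 71.6]
ee_rot: [179.6, -2.5, 81.3]
force: [-1.5, -0.1, 2.1]
gripper_width: 14.0
```

```bash
python3 -c "
from h import *
foot()"
```

```text
t 15.55 pos [547.7 -27.2  71.6] rot [179.57  -2.52  81.32] F [-1.5 -0.1  2.1] T [-0.13  0.18 -0.02] w 14.0 q6 1.1
foot rel slot, lock frame [  0.2   1.3 -14.8] turned 89.6 correction units tool [-0.067 -0.008 -0.003]
```

drive_tool --moves '[{"claw":0.3,"dx":0,"dy":0,"dz":0,"yaw":0},{"claw":0.2,"dx":0,"dy":0,"dz":0,"yaw":0},{"claw":0.2,"dx":0,"dy":0,"dz":0,"yaw":0}]'

```text
time_s: 15.92
ee_pos: [548.4, -27.1, 71.4]
ee_rot: [179.5, -2.5, 81.3]
force: [-0.4, 0.3, 0.2]
gripper_width: 36.4
```

```bash
python3 -c "
from h import *
foot()
grab('wrist','w11');grab('side','s11')
a=load('w11')['color'];b=load('s11')['color']
o=np.zeros((400,800,3),np.uint8)
o[:400,:400]=cv2.resize(a[120:280,180:340],(400,400),interpolation=0)
o[:400,400:]=cv2.resize(b[160:240,205:285],(400,400),interpolation=2)
cv2.imwrite('pics/v11.png',o)"
```

```text
t 15.93 pos [548.4 -27.1  71.4] rot [179.48  -2.54  81.31] F [-0.4  0.3  0.2] T [-0.02 -0.15  0.04] w 36.4 q6 1.1
foot rel slot, lock frame [  1.    1.5 -15. ] turned 89.6 correction units tool [-0.076 -0.048 -0.004]
```

View pics/v11.png

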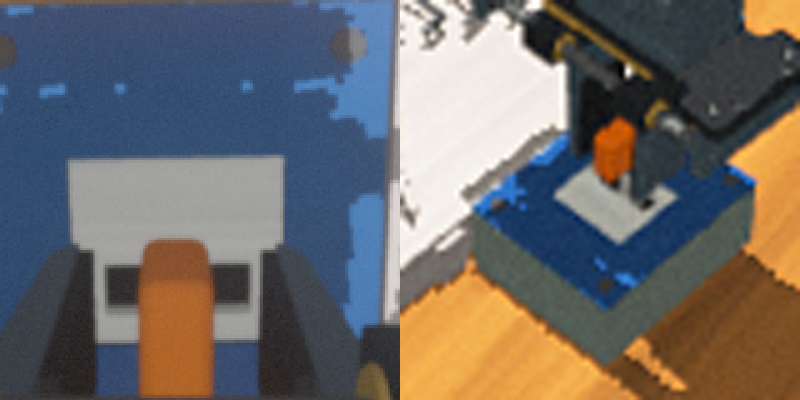

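drive_tool --moves '[{"claw":-0.2,"dx":0,"dy":0,"dz":0,"yaw":0},{"claw":-0.2,"dx":0,"dy":0,"dz":-0.3,"yaw":0},{"claw":-0.2,"dx":0,"dy":0,"dz":-0.8,"yaw":0},{"claw":-0.2,"dx":0,"dy":0,"dz":-1,"yaw":0},{"claw":-0.2,"dx":0,"dy":0,"dz":-1,"yaw":0}]'

```text
time_s: 16.65
ee_pos: [546.4, -29.7, 134.6]
ee_rot: [179.7, -2.5, 81.3]
force: [-0.5, -0.8, 1.1]
gripper_width: 55.1
```

drive_tool --moves '[{"claw":-0.2,"dx":-0.7,"dy":0,"dz":-0.8,"yaw":0},{"claw":-0.2,"dx":-1,"dy":0,"dz":-0.5,"yaw":0},{"claw":-0.2,"dx":-1,"dy":0,"dz":-0.3,"yaw":0},{"claw":-0.2,"dx":-0.5,"dy":0,"dz":0,"yaw":0},{"claw":-0.2,"dx":0,"dy":0,"dz":0,"yaw":0}]'

```text
time_s: 17.27
ee_pos: [536.5, -97.8, 167.2]
ee_rot: [179.4, -2.5, 81.3]
force: [0.1, -0.3, -0.5]
gripper_width: 54.7
```

```bash
python3 -c "
from h import *
foot()
a=grab('wrist','w12')['color'];b=grab('side','s12')['color'];c=grab('scene','c12')['color']
o=np.zeros((600,800,3),np.uint8)
o[:300,:400]=cv2.resize(a,(400,300))
o[:400,400:]=cv2.resize(b[150:240,205:295],(400,400),interpolation=2)
o[300:600,:400]=cv2.resize(c[140:245,190:330],(400,300),interpolation=2)
cv2.imwrite('pics/v12.png',o)"
```

```text
t 17.27 pos [536.5 -97.8 167.2] rot [179.43  -2.53  81.29] F [ 0.1 -0.3 -0.5] T [-0.02 -0.06 -0.03] w 54.7 q6 -5.6
foot rel slot, lock frame [ -0.6 -70.2  80.8] turned 89.6 correction units tool [3.506e+00 2.000e-03 1.550e-01]
```

View pics/v12.png

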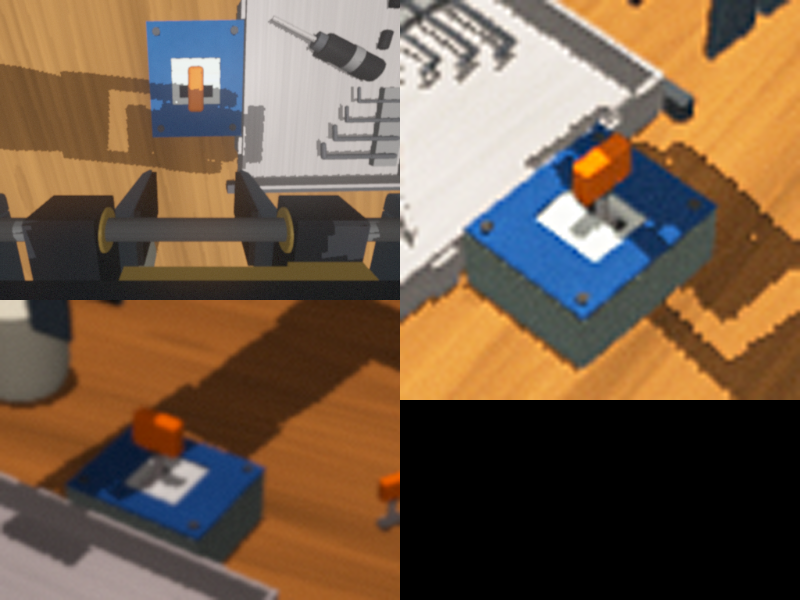

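```bash
python3 - <<'E'
from h import *
w=load("w12");b=load("s12");c=load("c12")
o=np.zeros((600,800,3),np.uint8)
o[:600,:400]=cv2.resize(w["color"][75:150,225:275],(400,600),interpolation=0)
o[:300,400:]=cv2.resize(b["color"][175:202,235:271],(400,300),interpolation=0)
o[300:600,400:]=cv2.resize(c["color"][175:202,230:266],(400,300),interpolation=0)
cv2.imwrite("pics/v13.png",o)
E
```

```text
(no output)
```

View pics/v13.png

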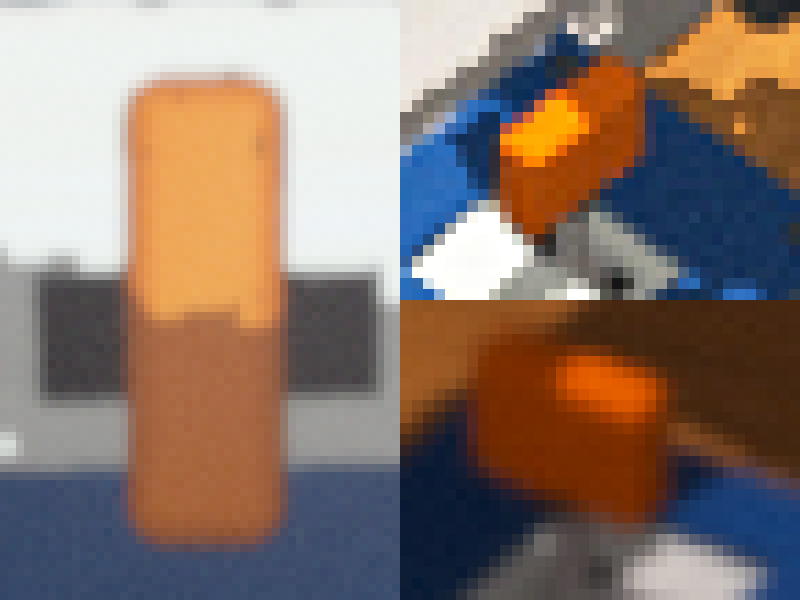

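```bash
python3 - <<'E'
from h import *
w=load("w12");b=load("s12");c=load("c12")
W=(250.4,113.5);S=(250.0,184.6);C=(244.9,181.0)
print(tri([(w,W),(b,S),(c,C)]));print(tri([(w,W),(b,S)]));print(tri([(w,W),(c,C)]))
for z in (101,104):
    for n,f in(("w",w),("s",b),("c",c)): print(z,n,np.round(proj(f,(547.6,-28.4,z)),1))
# slot rim centre in w12, grip ends
sl=(225+209/8-.5,75+338/8-.5); print("slot",onz(w,sl,48).round(1))
e1=onz(w,(225+206/8-.5,75+82/8-.5),104);e2=onz(w,(225+208/8-.5,75+543/8-.5),104);print(e1,e2,"ang",np.degrees(np.arctan2(*(e1-e2)[1::-1])).round(1), np.linalg.norm(e1-e2))
E
```

```text
(array([547.46358419, -26.72095283, 101.1672221 ]), [0.5493365992836169, 0.8923855077173853, 1.3007818755061633])
(array([547.37050588, -26.12563664, 100.68525996]), [0.26178762088535795, 0.26178762088516955])
(array([547.51197899, -27.03535644, 101.82907447]), [0.8510067876564419, 0.8510067876563403])
101 w [251.5 116.5]
101 s [250.5 184. ]
101 c [244.7 181.2]
104 w [251.5 116.5]
104 s [250.5 183.2]
104 c [244.7 180. ]
slot [547.4 -29.2  48. ]
[549.91978055  -7.45402429 104.        ] [544.16427427 -45.92084033 104.        ] ang 81.5 38.89500981601057
```

Triangulated grip-top height is 101 mm, against 104 mm expected when seated and 101 mm when not. That can't settle the catch, so I'll take a second wrist view for a better height.

drive_tool --moves '[{"claw":-0.2,"dx":0.3,"dy":-0.9,"dz":0,"yaw":0},{"claw":-0.2,"dx":0.3,"dy":-0.9,"dz":0,"yaw":0},{"claw":-0.2,"dx":0,"dy":-0.9,"dz":0,"yaw":0},{"claw":-0.2,"dx":0,"dy":-0.5,"dz":0,"yaw":0},{"claw":-0.2,"dx":0,"dy":0,"dz":0,"yaw":0}]'

```text
time_s: 18.05
ee_pos: [473.8, -72.0, 165.8]
ee_rot: [179.5, -2.6, 81.6]
force: [0.4, -0.3, -0.3]
gripper_width: 54.8
```

```bash
python3 - <<'E'
from h import *
w=grab("wrist","w14")
x,y=proj(w,(547.5,-28,104)); print(x,y,w["pose"][:3,3])
x,y=int(x),int(y)
o=np.zeros((600,800,3),np.uint8)
o[:600,:600]=cv2.resize(w["color"][y-40:y+35,x-35:x+40],(600,600),interpolation=0)
cv2.imwrite("pics/v14.png",o); print(x-35,y-40)
E
```

```text
345.3582598109907 139.87663673013816 [4.82190242e+02 8.04074294e-02 3.41083269e+02]
310 99
```

View pics/v14.png

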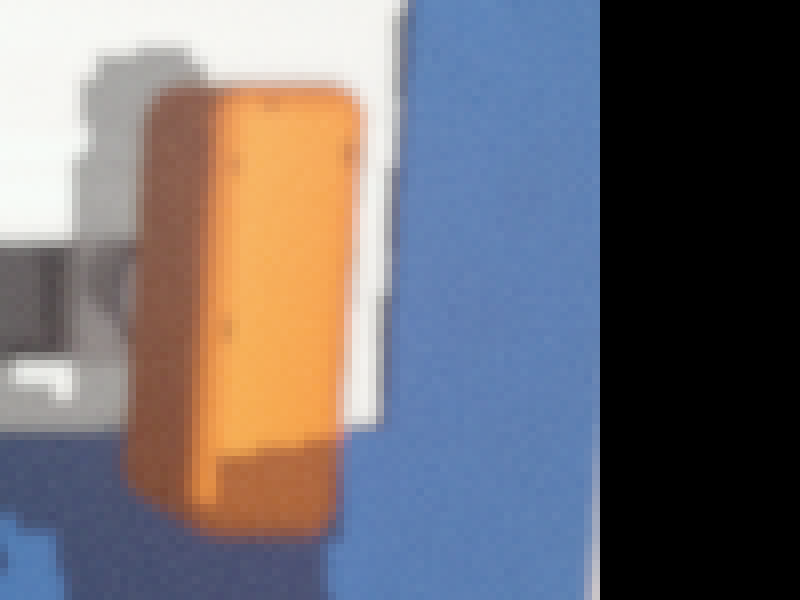

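```bash
python3 - <<'E'
from h import *
a=load("w12");b=load("w14")
A=lambda p:(225+p[0]/8-.5,75+p[1]/8-.5); B=lambda p:(310+p[0]/8-.5,99+p[1]/8-.5)
for n,p,q in (("TL",(130,82),(212,88)),("TR",(282,82),(365,88)),("BR",(284,545),(333,538)),("BL",(130,545),(190,535))):
    X,e=tri([(a,A(p)),(b,B(q))]); print(n,X.round(1),np.round(e,1))
X,e=tri([(a,A((207,313))),(b,B(((212+365+333+190)/4,312)))]);print("C",X.round(1),np.round(e,2))
o=np.zeros((600,800,3),np.uint8)
o[:600,:400]=cv2.resize(a["color"][65:140,210:260],(400,600),interpolation=0)
o[:600,400:]=cv2.resize(b["color"][85:160,280:330],(400,600),interpolation=0)
o=cv2.resize(np.hstack([a["color"][60:145,205:295],b["color"][80:165,275:365]]),(800,378),interpolation=0)
cv2.imwrite("pics/v15.png",o)
E
```

```text
TL [543.5  -6.3 101.3] [0.1 0.1]
TR [556.4  -8.3 102.2] [0. 0.]
BR [550.8 -47.4 101.7] [0.1 0.1]
BL [537.4 -44.9 104.1] [0.1 0.1]
C [547.1 -26.4 102.2] [0.02 0.02]
```

View pics/v15.png

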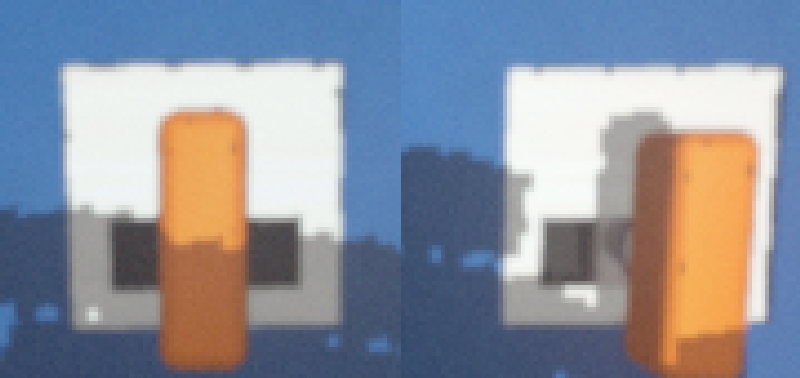

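```bash
python3 - <<'E'
from h import *
a=load("w12");b=load("w14");s=800/180
A=lambda p:(205+p[0]/s-.5,60+p[1]/s-.5); B=lambda p:(275+(p[0]-400)/s-.5,80+p[1]/s-.5)
for n,p,q in (("slotTL",(112,219),(544,221)),("slotBL",(112,288),(541,286)),("winTL",(62,64),(507,69)),("winTR",(342,62),(783,68)),("winBL",(72,326),(504,325)),("winBR",(340,326),(764,323))):
    X,e=tri([(a,A(p)),(b,B(q))]); print(n,X.round(1),np.round(e,2))
E
```

```text
slotTL [530.7 -20.2  49.1] [0.35 0.35]
slotBL [528.6 -32.7  49.4] [0.12 0.12]
winTL [526.3   8.7  51.5] [0.21 0.21]
winTR [577.8   1.3  51.2] [0.18 0.18]
winBL [520.  -38.6  53.6] [0.2 0.2]
winBR [571.4 -46.6  49.1] [0. 0.]
```

```bash
python3 - <<'E'
from h import *
a=grab("scene","c16");b=grab("side","s16")
def oc(f,box):
    x0,y0,x1,y1=box; g=cv2.resize(f["color"][y0:y1,x0:x1],None,fx=6,fy=6,interpolation=cv2.INTER_CUBIC)
    h=cv2.cvtColor(g,cv2.COLOR_BGR2HSV); m=cv2.inRange(h,np.array((0,205,50)),np.array((19,255,255)))
    c=max(cv2.findContours(m,0,2)[0],key=cv2.contourArea); r=cv2.boundingRect(c); M=cv2.moments(c)
    return ((M['m10']/M['m00']+.5)/6-.5+x0,(M['m01']/M['m00']+.5)/6-.5+y0),np.array(r)/6+[x0,y0,0,0]
A0=load("scene0");B0=load("side0")
r=[oc(A0,(355,182,376,208)),oc(B0,(216,270,246,296))]
print(r,tri([(A0,r[0][0]),(B0,r[1][0])]))
r=[oc(a,(232,172,258,200)),oc(b,(238,175,264,200))]
print(r,tri([(a,r[0][0]),(b,r[1][0])]))
for z in(86,89): print(z,proj(a,(547.3,-27,z)),proj(b,(547.3,-27,z)))
E
```

```text
[((364.98041196564617, 194.79344335607064), array([361.        , 185.5       ,   9.66666667,  21.16666667])), ((229.68946601762732, 279.415758564738), array([221.5       , 271.83333333,  17.16666667,  16.5       ]))] (array([434.52795023, 214.94636082,  61.91814183]), [1.455012948506908, 1.4550129485067782])
[((244.9744893454667, 184.78671541454617), array([235.83333333, 176.5       ,  19.5       ,  17.83333333])), ((249.99289708081398, 187.59606332488136), array([244.33333333, 180.33333333,  12.5       ,  16.        ]))] (array([547.10325525, -26.89868015,  90.1204369 ]), [1.5414882169289899, 1.5414882169289983])
86 (np.float64(245.42402660181887), np.float64(186.83473581857965)) (np.float64(250.24296302055953), np.float64(188.06881779579544))
89 (np.float64(245.41042251552346), np.float64(185.7288252697017)) (np.float64(250.25676869977954), np.float64(187.32719822715407))
```

drive_tool --moves '[{"claw":-0.2,"dx":0,"dy":0.8,"dz":0,"yaw":0},{"claw":-0.2,"dx":0,"dy":1,"dz":0,"yaw":0},{"claw":-0.2,"dx":0,"dy":1,"dz":0,"yaw":0},{"claw":-0.2,"dx":0,"dy":1,"dz":0,"yaw":0},{"claw":-0.2,"dx":0,"dy":1,"dz":0,"yaw":0}]'

```text
time_s: 18.82
ee_pos: [578.9, -88.3, 166.5]
ee_rot: [179.2, -2.6, 81.5]
force: [0.3, 0.5, 0.2]
gripper_width: 54.8
```

drive_tool --moves '[{"claw":-0.2,"dx":0,"dy":0.8,"dz":0,"yaw":0},{"claw":-0.2,"dx":0,"dy":0.7,"dz":0,"yaw":0},{"claw":-0.2,"dx":0,"dy":0.3,"dz":0,"yaw":0},{"claw":-0.2,"dx":0,"dy":0,"dz":0,"yaw":0}]'

```text
time_s: 19.32
ee_pos: [621.9, -95.1, 165.0]
ee_rot: [179.1, -2.6, 81.5]
force: [-0.2, 0.4, -0.2]
gripper_width: 54.9
```

```bash
python3 - <<'E'
from h import *
w=grab("wrist","w17"); v=load("w14")
x,y=map(int,proj(w,(547.5,-28,75))); print(x,y,w["pose"][:3,3])
X,Y=map(int,proj(v,(547.5,-28,75)))
o=cv2.resize(np.hstack([v["color"][Y-50:Y+50,X-50:X+50],w["color"][y-50:y+50,x-50:x+50]]),(800,400),interpolation=0)
o=cv2.resize(o,(800,400));cv2.imwrite("pics/v17.png",o); print(X-50,Y-50,x-50,y-50)
E
```

```text
143 136 [629.14481782 -22.79493823 340.24543472]
284 87 93 86
```

View pics/v17.png

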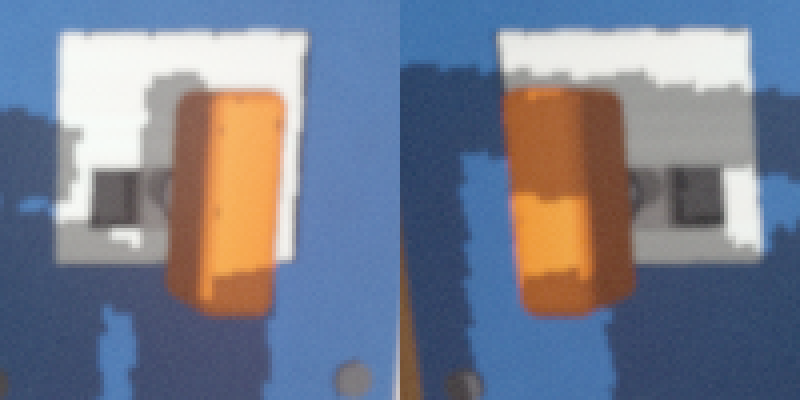

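```bash
python3 - <<'E'
from h import *
a=load("w14");b=load("w17")
A=lambda p:(284+p[0]/4-.5,87+p[1]/4-.5); B=lambda p:(93+(p[0]-400)/4-.5,86+p[1]/4-.5)
for n,p,q in (("top mid",(241.5,203),(549.5,203)),("top -x edge",(204.5,203),(512,203)),("top +x edge",(278.5,203),(587,203)),
 ("winTL",(60,32),(498,32)),("winTR",(308,33),(748,31)),("winBL",(57,262),(505,262)),("winBR",(295,262),(763,262))):
    X,e=tri([(a,A(p)),(b,B(q))]); print(n,X.round(1),np.round(e,2))
E
```

```text
top mid [546.9 -26.1 102.9] [0.01 0.01]
top -x edge [540.4 -25.2 102.8] [0. 0.]
top +x edge [553.4 -27.1 102.9] [0.02 0.02]
winTL [526.4   8.9  50.3] [0.09 0.09]
winTR [577.6   1.2  51.1] [0.07 0.07]
winBL [519.3 -37.5  58.1] [0.15 0.15]
winBR [571.4 -46.1  51.5] [0.09 0.09]
```

Control corners read 50.3–51.5 mm (51.5 true). The grip top reads 102.9 mm, about 1 mm below the 104 mm for a seated key and 2 mm above the 101 mm for an unseated one. The upward spring force while raising the key also fits seated. Handing in.

```bash
python3 -c "
from workcell import job
print(job.job_done())"
```

```text
the job is handed in; nothing more can be done
None
```

The key is locked in the tray, and I handed the job in at about 19 s. No verdict was reported.

**What I did:** I took the larger orange key from its stand and found the slot with the wrist camera, about 10 mm off the window's centre. The head went through without touching the plate. I pressed to about 20 mm deep (spring force about 6 N), turned it 90°, let it rise, released it and moved clear. I never saw more than about 7 N between key and lock.

**Last checks:**
- **Turn:** the key stands free and crosswise, within about 1° of square to the slot.
- **Position:** the top of its grip is about 1 mm off the window's centre along x and 7–8 mm along y. It sits about 3 mm along y from the slot's centre, so it leans about 3° at most.
- **Height:** this check did not fully agree.

| Grip-top height | mm |
|---|---|
| Seated in the catch (expected) | 104 |
| Stopped short of the catch (expected) | 101 |
| Best wrist-camera pair | 102.9 |
| Earlier wrist-camera pairs | about 102.2 |
| Wrist with scene and side cameras | 100.7–101.8 |

I judged it seated for two reasons. The same camera method read the key about 2 mm low in its stand, and the spring was still pushing up as the key rose past the unseated height.

- **Other objects:** I never reached near the bottle, crock, funnel or driver, but I did not re-measure where they stand.

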